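# Clear the jammed cassette and index the sample carousel

### The arm

A 7-joint arm with a two-finger parallel gripper is mounted at the origin on the work surface. World frame = base frame: x ahead of the robot, y to its left, z up, the work surface at z = 0. Lengths are in m, angles in rad, forces in N, time in s.
With the tool pointing down it reaches from about 0.425 to 0.8 m from the base axis. Payload 8.3 kg.
Tool frame: the origin (TCP) lies at the very end of the fingers, on their centre line; the grasp point (between the pads) lies bot.grip_depth behind it (bot.grip_depth is the distance from the TCP to the grasp point, in m); z points along the fingers, y is the line along which they close (so a half turn about z gives the same grasp; the last joint's range is limited). The gripper opens to 85 mm and grips with 20 to 120 N. Pads are 22 mm wide; open, the fingers measure 114 mm over their backs; the gripper's body (76 mm by 85 mm) begins 54 mm behind the grasp point. The pads swing forward as they close: fully open they stand 13 mm farther back than shut.
Start: joints at [1.142, 0.383, 0.016, 1.37, -0.006, 1.388, -0.046], TCP at [0.224, -0.584, 0.231] pointing down, gripper open.
Joint ranges: [-2.95, 2.95], [-0.25, 2.06], [-1.52, 1.56], [0.18, 2.33], [-1.44, 4.58], [0.02, 2.06], [-3.01, 3.01]. Speed limits (rad/s): [2.39, 2.39, 3.01, 3.01, 3.14, 3.14, 3.14].

### API

Orientations are given as a rotation vector (axis times angle).
In Python, from plant import bot gives the robot as it stands.
- The arm moves only by the tool play_rows, never from a script. Its argument "series" is text: rows parted by semicolons, each of 6 numbers parted by spaces: the shift along the tool's x, y, z in parts of the range, where 1.0 means 0.5 m, then the turn, a rotation vector about the tool's x, y, z in parts of the range, where 1.0 means 90 degrees. A call has 1 to 10 rows; each row is the pose to reach, as a shift and turn from the pose commanded when the call began, along the tool's axes at that moment; what a row does not reach only later rows make up. A row lasts 1/12 s, in which the tool goes at most 41.7 mm and 7.16 degrees, less where a joint would pass 70% of its speed; a pose out of reach is approached as far as the arm can. A call with a gripper value outside its range is refused whole. "claw" is the opening, from 0 (shut) to 1 (fully open), set as the call begins (left out, the last holds). The fingers move at their own pace and stop on an object; "grip_force" is the grip in N (left out, the last holds). Time passes only in rows, so rows that repeat a pose let the fingers close. It gives the time, the measured TCP pose, the force, the opening and the grip force at its end, in the units of the state.
- bot.get_obs(): the state, without advancing time (a new reading comes with each control period).
- bot.get_image(name): name is "scene" or "top" or "wrist"; returns a dict with "pixels" (420x560x3 uint8, red, green, blue), "range_z" (420x560 float32, m along the optical axis (not along the pixel's ray), 0 where there is no reading), "vertical_fov" (degrees; the focal length in pixels is half the picture's height over the tangent of half this angle, whatever the lens; pixels are square), "cx", "cy" (the principal point, pixels), "rvec" (rotation vector, rad) and "tvec" (3), from world to camera coordinates, as OpenCV has them; the wrist camera has in their place "mount" (4x4, takes a point from camera to tool coordinates, whose origin is the TCP and whose axes are the flange's). Camera axes: x right, y down, z forward; pixel columns grow to the right and rows downward; lengths in m; the calibration is good to about 2 mm. The wrist camera is an equidistant fisheye: a pixel r from the principal point sees the ray r / f radians off the axis. A picture is of the moment at which its call begins: read the wrist's pose just before it.
- bot.sign_off(): hands the job in; it is judged then, once.
The state is a dict: "clock": time; "joint_positions": joint angles; "qd": joint speeds; "tau": joint torques, N m; "eef_pos": TCP position; "ee_rot": TCP orientation; "force": force on the tool from outside, world axes, zero at the start; "wrist_torque": the same for the moment, N m; "opening": finger opening in m; "finger_force": force on a finger pad.
Only numpy, scipy, OpenCV 4.12 (cv2) and the standard library are available. Lean on these libraries where they do the work, as an engineer would, in place of code of your own. Each camera call takes 0.05 s, during which the arm holds its last target. There are 200 camera calls.

### The job

A test cassette has jammed upright in the loading gap of the sample carousel, so that the carousel cannot turn. Pull it out by its exposed top edge and set it down in the steel tray without dropping it. Then turn the carousel to the neighbouring click position that brings the blue-capped tube to the loading gap, leaving both tubes in their holders and everything else on the bench where it stands.

Things in the scene. Friction and masses are not known exactly. Their poses are not given: they have to be found in the camera images.
- carousel: Fixed white round base of the sample carousel, radius 125 mm, 30 mm high; origin on the bench at the turning axis, z up. Its -x axis points through the loading gap. The loader there is a white block 78 mm wide that juts out to 170 mm from the axis, top at z = 45 mm (the gap's floor). On the base turns a grey disc of radius 105 mm, top at z = 45 mm: the turret.
- gap (a point): Middle of the mouth of the loading gap between two metal cheeks, at their tops (carousel frame: x = -140, y = 0, z = 85 mm). The cheeks are 55 mm long, 8 mm thick, 40 mm tall; the +y one is fixed, the -y one is sprung towards it and closes the gap to 7 mm when it is empty. Behind the sprung one is a low block, y from -37 to -31 mm, top at z = 65 mm.
- hub (a point): Centre of the top of the turret's black hub, on the axis: radius 26 mm, top at z = 99 mm. On the disc stand two white vanes, 62 to 100 mm from the axis, 14 mm apart, tops at z = 85 mm, at the start in line with the loading gap; and two square white tube holders, 35 mm wide, tops at z = 90 mm, 80 mm from the axis, 60 degrees either side of the vanes.
- reader (a point): Centre of the top of the fixed black reader post that stands beside the gap: 24 mm square, from the bench up to z = 170 mm (carousel frame: x = -100, y = +85 mm), on a white foot 30 mm square.
- station (a point): The place in line with the loading gap where the blue-capped tube must come: on the disc's top, 80 mm from the axis towards the gap (carousel frame: x = -80, y = 0, z = 45 mm).
- peg (a point): Centre of the top of the steel peg with an orange band, on the far side of the hub from the vanes: diameter 14 mm, stands 50 mm up from the turret disc, 85 mm from the axis; turns with the turret and serves to push it round. Two plain steel pegs of the same size stand 60 degrees either side of it.
- rotor (a joint): Turning angle of the turret, rad, counter-clockwise from above positive, 0 at the start. It clicks into rest at -1.047, 0 and +1.047 (one step is 60 degrees) and stops at +-1.10. Turning it takes up to about 0.25 N m (3 N pushed sideways at a peg); past half a step it snaps on to the next click position by itself, and stays within 0.04 rad of it.
- cassette: Yellow plate with an orange top edge, 90 mm long (its x), 10 mm thick (y), 75 mm tall (z), 56 to 112 g; origin at the centre of its underside. It starts upright on the gap's floor, lengthwise in the gap, its top 30 mm above cheeks and vanes. A sprung cheek pinches it with 5 N: pulling it straight up takes up to about 12 N. Its inner end, between the vanes, locks the turret.
- tube_blue: Sample tube with a blue cap, diameter 28 mm at the cap, 100 mm tall, standing loose in one of the two holders on the turret disc, its underside at z = 45 mm; origin at the centre of its underside. In which of the two holders it stands varies.
- tube_red: The same with a red cap, in the other holder.
- tray: Fixed open steel tray, 170 mm (x) by 140 mm (y), 25 mm high, walls and floor 3 mm to 5 mm thick; origin at the centre of its underside. It stands left or right of the carousel.
- rack_blue: Black rack full of blue-capped tubes, 118 x 96 mm, 95 mm high, loose; origin under its centre. It stands on the other side of the carousel from the tray. Not to be disturbed.
- rack_red: Black rack full of red-capped tubes, 96 x 96 mm, 95 mm high, loose; origin under its centre. Not to be disturbed.
- bottle: Purple bottle with a white cap, radius 36 mm, 150 mm high, loose; origin under its centre. Not to be disturbed.
- jar: Clear jar with a white cap, radius 32 mm, 120 mm high, loose; origin under its centre. Not to be disturbed.
- blue_jar: Small white jar with a blue cap, radius 24 mm, 55 mm high, loose; origin under its centre. Not to be disturbed.
- brown_jar: Small amber jar with a brown cap, radius 24 mm, 55 mm high, loose; origin under its centre. Not to be disturbed.
- kit_box: Cardboard box 90 x 120 mm, 70 mm high, loose; origin under its centre. Not to be disturbed.

How it is judged:
By the outcome, as a careful person would: the job done as asked, in the order asked, and still so for the second after the job is handed in, with the robot touching nothing.
It also fails if it takes over 61 s, if anything falls off the work surface, if the arm or the gripper's body presses on something with over 40 N, if the wrist force passes 120 N, or if a joint passes its speed limit or range.

## Working session

There is one attempt and no reset: what is moved stays moved. The work goes in short steps, Python scripts to look and compute and a tool call to move; the robot and the scene stay as the last step left them, time stands still between calls to the robot, and variables do not carry over. Pictures are saved under pics/ and viewed, at most 10 in all, crops included, and the job is handed in when it is done.

Besides the shell and the picture viewer there is one more tool, called after ">>>" by a JSON object that holds its "method" and its "body", one argument or row to a line. play_rows: Moves the arm, as the interface text tells. Its arguments: {"type":"object","properties":{"series":{"type":"string"},"claw":{"type":"number"},"grip_force":{"type":"number"}},"required":["series"]}

```bash
mkdir -p pics; ls; cat > h.py <<'E'
import numpy as np, cv2
from scipy.spatial.transform import Rotation as R
from plant import bot
def save(im,n): cv2.imwrite('pics/'+n,cv2.cvtColor(im['pixels'],cv2.COLOR_RGB2BGR))
def cloud(im):
    h,w=im['range_z'].shape; f=h/2/np.tan(np.radians(im['vertical_fov']/2))
    v,u=np.mgrid[:h,:w]; z=im['range_z'].astype(float)
    P=np.stack([(u-im['cx'])/f*z,(v-im['cy'])/f*z,z],-1)
    M=R.from_rotvec(np.ravel(im['rvec'])).as_matrix()
    P=(P-np.ravel(im['tvec']))@M
    P[z==0]=np.nan
    return P
E
python3 - <<'E'
from h import *
for n in('scene','top'):
    im=bot.get_image(n); save(im,n+'0.png'); np.savez(n+'0.npz',P=cloud(im),px=im['pixels'])
    print(n,im['vertical_fov'],im['rvec'],im['tvec'])
print(bot.get_obs(),bot.grip_depth)
E
```

```text
pics
scene 42.738458745554645 [ 2.4485756   0.63374168 -0.20274425] [-0.51007276 -0.14984995  1.32384578]
top 52.91326431005181 [ 2.16695069 -2.15068609  0.18684165] [-0.01422294  0.57299423  0.96961732]
{'clock': 0.1, 'joint_positions': array([ 1.14210024,  0.38415067,  0.01636453,  1.37106355, -0.00632407,
        1.38817715, -0.04650744]), 'qd': array([ 1.78846540e-05, -2.35214013e-03, -6.63417026e-04, -1.58736048e-03,
        2.20573940e-03, -3.60072063e-04,  9.93373970e-04]), 'tau': array([ 3.66602399e-03, -6.29123640e+01,  8.47911760e-01, -3.72751629e+01,
        1.69182604e-02,  1.04288338e-02,  3.90534240e-05]), 'eef_pos': array([ 0.22344501, -0.58320784,  0.23037432]), 'ee_rot': array([-3.08748237e+00, -5.71174322e-01,  4.95696046e-04]), 'force': array([ 0.01819789,  0.3777852 , -0.28822494]), 'wrist_torque': array([ 0.00594781, -0.02894834, -0.06645459]), 'finger_force': 0.0, 'opening': 0.08526726387257332} 0.0187
```

View pics/scene0.png

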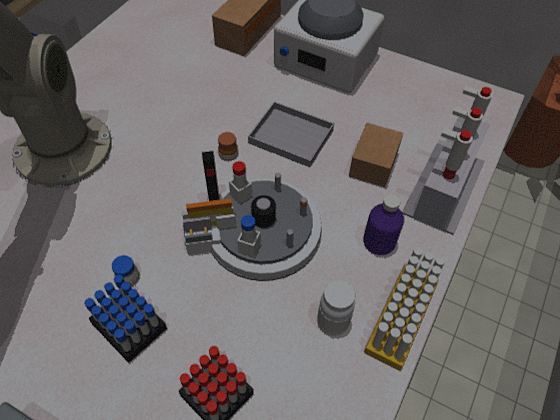

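View pics/top0.png

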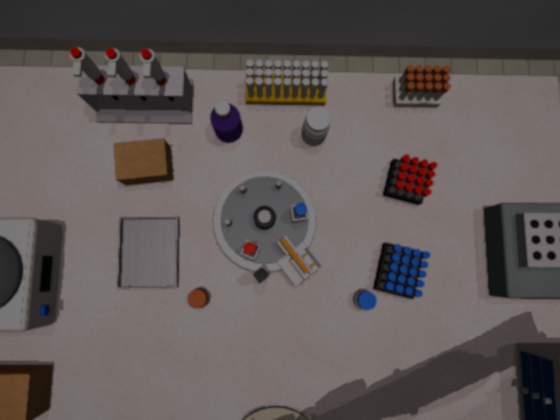

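The scene view shows the cassette's orange edge at (210,208), with the red tube at (239,170), the blue tube at (249,225), the banded peg at (303,205) and the tray at (291,132). In the top view the hub is at (264,216), the cassette at (294,254) and the tray at (150,252). Next I'll measure these.

```bash
python3 - <<'E'
from h import *
for n in('top','scene'):
    d=np.load(n+'0.npz');P=d['P'];px=d['px'];hsv=cv2.cvtColor(px,cv2.COLOR_RGB2HSV)
    H,S,V=[hsv[...,i].astype(int) for i in range(3)];Z=P[...,2];X=P[...,0];Y=P[...,1]
    def rep(nm,m):
        k,l,st,c=cv2.connectedComponentsWithStats(m.astype(np.uint8))
        for i in range(1,k):
            if st[i,4]>=12:
                q=P[l==i];print(n,nm,st[i],np.nanmedian(q,0).round(4),'min',np.nanmin(q,0).round(3),'max',np.nanmax(q,0).round(3))
    near=(X>.3)&(X<.85)&(abs(Y)<.45)
    m=near&(H>8)&(H<25)&(S>150)&(Z>.105)&(Z<.135); rep('cass',m)
    q=P[m]
    if len(q):
        a=q[:,:2];w,v=np.linalg.eigh(np.cov(a.T));print('axis',np.degrees(np.arctan2(v[1,1],v[0,1])),'ext',np.ptp((a-a.mean(0))@v[:,1]), 'mid',a.mean(0),cv2.minAreaRect((a*1000).astype(np.float32)))
    rep('hub',near&(Z>.09)&(Z<.106)&(V<90)&(abs(X-.6)<.3)&(abs(Y)<.1))
    rep('reader',near&(Z>.16)&(Z<.18)&(V<90))
    rep('red',near&((H<6)|(H>174))&(S>150)&(Z>.13)&(Z<.16))
    rep('blue',near&(H>100)&(H<125)&(S>150)&(Z>.13)&(Z<.16))
    rep('pegs',near&(Z>.085)&(Z<.105)&(V>90)&(abs(Y)<.15))
    rep('brown',near&(Z>.045)&(Z<.065)&(S>120))
    rep('trayrim',near&(Z>.018)&(Z<.032)&(abs(Y)>.15))
E
```

```text
top cass [281 239  27  33 168] [ 0.4628 -0.0324  0.1196] min [ 0.428 -0.063  0.111] max [ 0.497 -0.006  0.124]
axis -141.95419662781634 ext 0.0866547757296776 mid [ 0.4630318  -0.03356442] ((462.6421203613281, -33.97943115234375), (86.65996551513672, 9.565428733825684), 37.77104187011719)
top hub [236 109   4  17  49] [0.7832 0.0976 0.0971] min [0.765 0.093 0.09 ] max [0.805 0.1   0.105]
top hub [304 119  19  16  74] [ 0.7536 -0.0748  0.0948] min [ 0.746 -0.1    0.09 ] max [ 0.78  -0.059  0.105]
top hub [253 205  22  23 284] [0.5511 0.0342 0.0944] min [0.526 0.009 0.09 ] max [0.577 0.057 0.1  ]
top hub [293 212   9   7  13] [ 0.5514 -0.0402  0.0959] min [ 0.548 -0.051  0.09 ] max [ 0.56  -0.033  0.105]
top reader [84 71 11  7 39] [0.8476 0.4102 0.1708] min [0.845 0.402 0.16 ] max [0.85  0.421 0.18 ]
top reader [117  72  11   6  38] [0.8473 0.3405 0.1694] min [0.845 0.332 0.16 ] max [0.85  0.351 0.18 ]
top reader [151  73   9   5  35] [0.8473 0.2708 0.1696] min [0.846 0.263 0.161] max [0.85  0.282 0.178]
top reader [253 267  15  16 139] [0.4198 0.0379 0.1688] min [0.406 0.023 0.164] m
[... 6680 characters left out ...]
032]
scene trayrim [ 89 313  77  47 771] [ 0.4733 -0.3227  0.0287] min [ 0.363 -0.353  0.018] max [ 0.499 -0.253  0.032]
scene trayrim [191 377   4   5  12] [ 0.6051 -0.3278  0.029 ] min [ 0.601 -0.33   0.027] max [ 0.609 -0.324  0.031]
scene trayrim [216 381  38  39 400] [ 0.6927 -0.3257  0.0286] min [ 0.664 -0.364  0.018] max [ 0.708 -0.283  0.032]
scene trayrim [199 384   4   8  17] [ 0.6261 -0.3325  0.0292] min [ 0.62  -0.338  0.027] max [ 0.631 -0.329  0.031]
scene trayrim [179 386  33  34 271] [ 0.6326 -0.3616  0.029 ] min [ 0.594 -0.374  0.018] max [ 0.672 -0.345  0.032]
scene trayrim [207 393   5   8  15] [ 0.6485 -0.3381  0.0292] min [ 0.641 -0.343  0.026] max [ 0.653 -0.334  0.032]
```

```bash
cat >> h.py <<'E'
def rel(p,ydeg):
    """shift+turn in current tool axes to world p, tool down, tool y axis at ydeg"""
    o=bot.get_obs(); T=R.from_rotvec(o['ee_rot'])
    a=np.radians(ydeg); y=np.array([np.cos(a),np.sin(a),0]); z=np.array([0,0,-1.]); x=np.cross(y,z)
    G=R.from_matrix(np.stack([x,y,z],1))
    s=T.inv().apply(np.array(p)-o['eef_pos']); r=(T.inv()*G).as_rotvec()
    print('t',round(o['clock'],2),'pos',o['eef_pos'].round(4),'F',o['force'].round(1),'op',round(o['opening'],4),'| rel',s.round(4),r.round(4))
E
python3 - <<'E'
from h import *
rel([.4625,-.0355,.2],-52)
w=bot.get_image('wrist'); print(w['mount'],w['vertical_fov'])
d=np.load('top0.npz')
# carousel yaw from hub / peg fit
A=np.array([.550,.032])
for n,p in dict(peg=(.6173,.0847),c=(.4626,-.0355),red=(.4768,.0592),blue=(.5617,-.049)).items():
    q=np.array(p)-A; print(n,np.degrees(np.arctan2(q[1],q[0])).round(1),np.hypot(*q).round(4))
E
```

```text
t 0.1 pos [ 0.2234 -0.5832  0.2304] F [ 0.   0.4 -0.3] op 0.0853 | rel [ 0.4192 -0.4259  0.0311] [-0.0017 -0.0003 -0.2974]
[[ 2.28974502e-04 -9.62634373e-01 -2.70804380e-01  6.83769968e-02]
 [ 9.99999870e-01  9.72403185e-05  4.99872267e-04 -2.15346741e-04]
 [-4.54861122e-04 -2.70804459e-01  9.62634270e-01 -1.42615774e-01]
 [ 0.00000000e+00  0.00000000e+00  0.00000000e+00  1.00000000e+00]] 65.70646984690485
peg 38.1 0.0855
c -142.3 0.1104
red 159.6 0.0781
blue -81.8 0.0818
```

Units first: shifts go in shares of 0.5 m and turns go in shares of 90 degrees. So -0.426 m / 0.5 = -0.852, 0.419 m / 0.5 = 0.838, -0.297 rad / 1.5708 = -0.1891.

>>> {"method": "play_rows", "body": {
  "series": "0.838 -0.852 0 0 0 -0.1891;0.838 -0.852 0 0 0 -0.1891;0.838 -0.852 0 0 0 -0.1891;0.838 -0.852 0 0 0 -0.1891;0.838 -0.852 0 0 0 -0.1891;0.838 -0.852 0 0 0 -0.1891;0.838 -0.852 0 0 0 -0.1891;0.838 -0.852 0 0 0 -0.1891;0.838 -0.852 0 0 0 -0.1891;0.838 -0.852 0 0 0 -0.1891",
  "claw": 0.5
}}

```text
clock: 0.98
eef_pos: [0.3903, -0.1997, 0.2313]
ee_rot: [2.97, 1.022, -0.0]
force: [0.5, -0.4, 0.3]
opening: 0.0427
finger_force: 0.0
```

```bash
python3 -c "
from h import *
rel([.4625,-.0355,.2],-52)"
```

```text
t 0.98 pos [ 0.3903 -0.1997  0.2313] F [ 0.5 -0.4  0.3] op 0.0427 | rel [ 0.1579 -0.085   0.0313] [ 0.0003  0.0002 -0.0005]
```

To row units: 0.158 m / 0.5 = 0.316, -0.085 m / 0.5 = -0.17.

>>> {"method": "play_rows", "body": {
  "series": "0.316 -0.17 0 0 0 0;0.316 -0.17 0 0 0 0;0.316 -0.17 0 0 0 0;0.316 -0.17 0 0 0 0;0.316 -0.17 0 0 0 0;0.316 -0.17 0 0 0 0;0.316 -0.17 0.06 0 0 0;0.316 -0.17 0.06 0 0 0;0.316 -0.17 0.06 0 0 0"
}}

```text
clock: 1.73
eef_pos: [0.461, -0.0382, 0.2003]
ee_rot: [-2.97, -1.02, 0.005]
force: [-0.0, -1.0, 1.5]
opening: 0.0424
finger_force: 0.0
```

```bash
python3 - <<'E'
from h import *
rel([.4625,-.0355,.091],-52)
o=bot.get_obs(); w=bot.get_image('wrist'); save(w,'wrist1.png')
# orange top edge -> rays onto z=.12
hsv=cv2.cvtColor(w['pixels'],cv2.COLOR_RGB2HSV); m=((hsv[...,0]>8)&(hsv[...,0]<25)&(hsv[...,1]>150)&(hsv[...,2]>60)).astype(np.uint8)
k,l,st,c=cv2.connectedComponentsWithStats(m); 
f=210/np.tan(np.radians(w['vertical_fov']/2)); T=R.from_rotvec(o['ee_rot'])
for i in range(1,k):
    if st[i,4]<150: continue
    v,u=np.nonzero(l==i); dx=u-w['cx'];dy=v-w['cy'];r=np.hypot(dx,dy);th=r/f
    ray=np.stack([dx/r*np.sin(th),dy/r*np.sin(th),np.cos(th)],1)
    D=T.apply(ray@w['mount'][:3,:3].T); C=T.apply(w['mount'][:3,3])+o['eef_pos']
    Q=C+D*((.12-C[2])/D[:,2])[:,None]
    print(st[i],cv2.minAreaRect((Q[:,:2]*1000).astype(np.float32)),Q.mean(0))
E
```

```text
t 1.73 pos [ 0.461  -0.0382  0.2003] F [-0.  -1.   1.5] op 0.0424 | rel [ 0.0032 -0.0009  0.1093] [-0.0026  0.0027 -0.0015]
[ 67 117  20  39 265] ((413.92779541015625, 123.64271545410156), (30.39289093017578, 18.549551010131836), 36.699317932128906) [0.41552661 0.12206891 0.12      ]
[ 42 120  29  38 732] ((399.6384582519531, 141.48545837402344), (30.133264541625977, 31.494720458984375), 54.42457580566406) [0.39958681 0.14137503 0.12      ]
[ 270  142   16  127 1739] ((463.6212463378906, -35.77344512939453), (94.62181091308594, 10.418752670288086), 37.64958953857422) [ 0.46629036 -0.03370281  0.12      ]
```

View pics/wrist1.png

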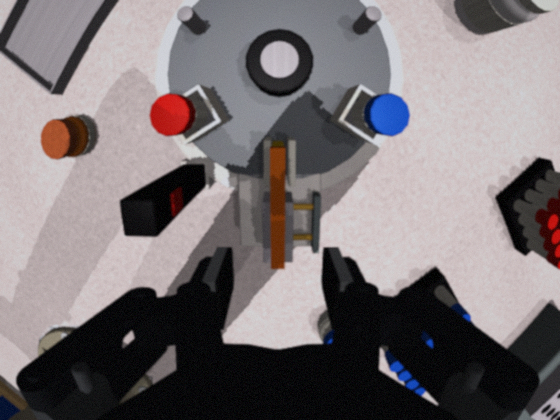

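The wrist view shows the orange edge at (278,205), midway between the fingertips at (225,255) and (330,255). All three views agree on its centre, about (0.463, -0.036). I'll go down over it.

To row units: 0.108 m / 0.5 = 0.216, -0.001 m / 0.5 = -0.002.

>>> {"method": "play_rows", "body": {
  "series": "0.006 -0.002 0.04 0 0 0;0.006 -0.002 0.08 0 0 0;0.006 -0.002 0.12 0 0 0;0.006 -0.002 0.16 0 0 0;0.006 -0.002 0.19 0 0 0;0.006 -0.002 0.206 0 0 0;0.006 -0.002 0.216 0 0 0;0.006 -0.002 0.216 0 0 0;0.006 -0.002 0.216 0 0 0"
}}

```text
clock: 2.53
eef_pos: [0.4648, -0.0351, 0.0943]
ee_rot: [2.97, 1.021, 0.002]
force: [0.6, -0.1, 0.3]
opening: 0.0429
finger_force: 0.0
```

>>> {"method": "play_rows", "body": {
  "series": "0 0 0 0 0 0;0 0 0 0 0 0;0 0 0 0 0 0;0 0 0 0 0 0;0 0 0 0 0 0;0 0 0 0 0 0;0 0 0 0 0 0;0 0 0 0 0 0",
  "claw": 0,
  "grip_force": 80
}}

```text
clock: 3.2
eef_pos: [0.4649, -0.035, 0.0943]
ee_rot: [2.97, 1.022, 0.002]
force: [-1.1, -1.0, 7.4]
opening: 0.0088
finger_force: 78.6
```

To row units: -0.064 m / 0.5 = -0.128, -0.056 m / 0.5 = -0.112.

>>> {"method": "play_rows", "body": {
  "series": "0 0 -0.012 0 0 0;0 0 -0.024 0 0 0;0 0 -0.036 0 0 0;0 0 -0.048 0 0 0;0 0 -0.06 0 0 0;0 0 -0.072 0 0 0;0 0 -0.084 0 0 0;0 0 -0.096 0 0 0;0 0 -0.112 0 0 0;0 0 -0.128 0 0 0"
}}

```text
clock: 4.03
eef_pos: [0.4646, -0.034, 0.1587]
ee_rot: [-2.97, -1.024, -0.002]
force: [0.6, -0.9, -0.7]
opening: 0.0084
finger_force: 79.6
```

To row units: -0.105 m / 0.5 = -0.21, -0.096 m / 0.5 = -0.192.

>>> {"method": "play_rows", "body": {
  "series": "0 0 -0.024 0 0 0;0 0 -0.048 0 0 0;0 0 -0.072 0 0 0;0 0 -0.096 0 0 0;0 0 -0.12 0 0 0;0 0 -0.144 0 0 0;0 0 -0.168 0 0 0;0 0 -0.192 0 0 0;0 0 -0.21 0 0 0;0 0 -0.21 0 0 0"
}}

```text
clock: 4.87
eef_pos: [0.4652, -0.0344, 0.265]
ee_rot: [2.969, 1.023, 0.006]
force: [0.3, 0.8, -1.0]
opening: 0.0083
finger_force: 79.6
```

```bash
python3 - <<'E'
from h import *
rel([.473,.312,.263],-52)
P=np.load('top0.npz')['P']; Q=np.load('scene0.npz')['P']
for p in (P,Q):
    m=(p[...,2]>.02)&(p[...,2]<.028)&(p[...,0]>.37)&(p[...,0]<.58)&(p[...,1]>.22)&(p[...,1]<.40)
    print(cv2.minAreaRect((p[m][:,:2]*1000).astype(np.float32)))
    n=(abs(p[...,0]-.473)<.06)&(abs(p[...,1]-.312)<.05); print('floor',np.nanmedian(p[n][:,2]))
w=bot.get_image('scene'); save(w,'scene2.png')
E
```

```text
t 4.87 pos [ 0.4652 -0.0344  0.265 ] F [ 0.3  0.8 -1. ] op 0.0083 | rel [ 0.2194 -0.2681  0.0019] [ 0.0028 -0.003   0.0002]
((473.7467041015625, 312.1081848144531), (170.36248779296875, 141.57870483398438), 1.396198034286499)
floor 0.0024790315688796357
((469.9940185546875, 310.22161865234375), (172.93040466308594, 146.0323944091797), 1.2347854375839233)
floor 0.005315703923869
```

View pics/scene2.png

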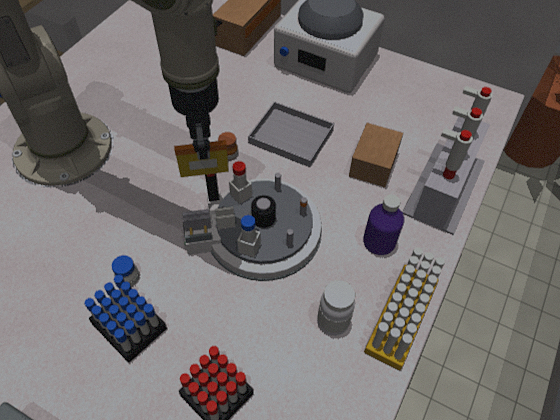

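The cassette is out and hangs level at (203,158); both tubes are still in their holders. I'll carry it to the tray.

To row units: -0.171 m / 0.5 = -0.342, -0.152 m / 0.5 = -0.304.

>>> {"method": "play_rows", "body": {
  "series": "0.01 -0.012 0 0 0 0;0.03 -0.036 0 0 0 0;0.058 -0.07 0 0 0 0;0.088 -0.108 0 0 0 0;0.12 -0.146 0 0 0 0;0.152 -0.186 0 0 0 0;0.184 -0.224 0 0 0 0;0.216 -0.264 0 0 0 0;0.248 -0.304 0 0 0 0;0.28 -0.342 0 0 0 0"
}}

```text
clock: 5.75
eef_pos: [0.4683, 0.188, 0.2616]
ee_rot: [-2.97, -1.023, 0.002]
force: [0.3, -0.3, -0.8]
opening: 0.0081
finger_force: 79.6
```

To row units: 0.12 m / 0.5 = 0.24, 0.105 m / 0.5 = 0.21.

>>> {"method": "play_rows", "body": {
  "series": "0.03 -0.036 0 0 0 0;0.06 -0.074 0 0 0 0;0.09 -0.11 0 0 0 0;0.116 -0.142 0.02 0 0 0;0.136 -0.166 0.05 0 0 0;0.15 -0.184 0.09 0 0 0;0.158 -0.194 0.13 0 0 0;0.158 -0.194 0.17 0 0 0;0.158 -0.194 0.21 0 0 0;0.158 -0.194 0.24 0 0 0"
}}

```text
clock: 6.58
eef_pos: [0.4702, 0.3114, 0.1396]
ee_rot: [-2.97, -1.024, 0.005]
force: [0.1, 0.8, -0.3]
opening: 0.0085
finger_force: 79.6
```

```bash
python3 -c "
from h import *
rel([.473,.312,.053],-52)
w=bot.get_image('scene'); P=cloud(w); px=w['pixels']
hsv=cv2.cvtColor(px,cv2.COLOR_RGB2HSV); m=(hsv[...,0]>8)&(hsv[...,0]<33)&(hsv[...,1]>150)&(abs(P[...,0]-.473)<.08)&(abs(P[...,1]-.312)<.08)
q=P[m]; print(len(q),np.percentile(q,[1,50,99],axis=0))"
```

```text
t 6.58 pos [0.4702 0.3114 0.1396] F [ 0.1  0.8 -0.3] op 0.0085 | rel [0.0029 0.0014 0.0866] [-0.0012  0.003   0.0007]
611 [[0.43117675 0.27847605 0.09331216]
 [0.45950759 0.30016836 0.13713865]
 [0.50253817 0.3362867  0.27713815]]
```

To row units: 0.08 m / 0.5 = 0.16, 0.078 m / 0.5 = 0.156.

>>> {"method": "play_rows", "body": {
  "series": "0.006 0 0.03 0 0 0;0.006 0 0.06 0 0 0;0.006 0 0.09 0 0 0;0.006 0 0.114 0 0 0;0.006 0 0.134 0 0 0;0.006 0 0.148 0 0 0;0.006 0 0.156 0 0 0;0.006 0 0.16 0 0 0;0.006 0 0.16 0 0 0;0.006 0 0.16 0 0 0"
}}

```text
clock: 7.47
eef_pos: [0.4745, 0.3133, 0.0629]
ee_rot: [-2.97, -1.022, -0.001]
force: [-0.5, 0.4, -0.5]
opening: 0.0085
finger_force: 79.6
```

To row units: 0.003 m / 0.5 = 0.006, 0.001 m / 0.5 = 0.002.

>>> {"method": "play_rows", "body": {
  "series": "0 0 0.002 0 0 0;0 0 0.004 0 0 0;0 0 0.006 0 0 0;0 0 0.006 0 0 0"
}}

```text
clock: 7.8
eef_pos: [0.4742, 0.313, 0.0593]
ee_rot: [2.971, 1.022, 0.0]
force: [-0.1, 0.2, -0.0]
opening: 0.0086
finger_force: 79.6
```

To row units: 0.003 m / 0.5 = 0.006, 0.002 m / 0.5 = 0.004.

>>> {"method": "play_rows", "body": {
  "series": "0 0 0.002 0 0 0;0 0 0.004 0 0 0;0 0 0.006 0 0 0;0 0 0.006 0 0 0"
}}

```text
clock: 8.13
eef_pos: [0.4741, 0.3129, 0.0561]
ee_rot: [-2.971, -1.022, 0.001]
force: [0.6, -0.7, -1.5]
opening: 0.0084
finger_force: 79.6
```

To row units: 0.002 m / 0.5 = 0.004, 0.001 m / 0.5 = 0.002.

>>> {"method": "play_rows", "body": {
  "series": "0 0 0.002 0 0 0;0 0 0.004 0 0 0;0 0 0.004 0 0 0"
}}

```text
clock: 8.38
eef_pos: [0.4741, 0.313, 0.0541]
ee_rot: [-2.971, -1.022, 0.0]
force: [0.7, -0.2, -0.2]
opening: 0.0089
finger_force: 79.6
```

>>> {"method": "play_rows", "body": {
  "series": "0 0 0.002 0 0 0;0 0 0.002 0 0 0;0 0 0.002 0 0 0"
}}

```text
clock: 8.63
eef_pos: [0.4742, 0.313, 0.0533]
ee_rot: [-2.971, -1.022, 0.0]
force: [0.7, -0.3, -1.3]
opening: 0.0085
finger_force: 79.6
```

To row units: 0.001 m / 0.5 = 0.002.

>>> {"method": "play_rows", "body": {
  "series": "0 0 0.002 0 0 0;0 0 0.002 0 0 0;0 0 0.002 0 0 0"
}}

```text
clock: 8.88
eef_pos: [0.4743, 0.3131, 0.0524]
ee_rot: [-2.971, -1.022, -0.0]
force: [0.3, -0.2, -0.9]
opening: 0.0085
finger_force: 79.9
```

To row units: 0.001 m / 0.5 = 0.002.

>>> {"method": "play_rows", "body": {
  "series": "0 0 0.002 0 0 0;0 0 0.002 0 0 0;0 0 0.002 0 0 0"
}}

```text
clock: 9.13
eef_pos: [0.4744, 0.3132, 0.0524]
ee_rot: [2.97, 1.022, 0.001]
force: [-2.7, -2.5, 8.8]
opening: 0.0085
finger_force: 81.2
```

```bash
python3 -c "
from h import *
o=bot.get_obs();print(o['eef_pos'],o['force'],o['wrist_torque'])
T=R.from_rotvec(o['ee_rot']).as_matrix();print('tool z',T[:,2],'y',T[:,1])"
```

```text
[0.47435886 0.313153   0.05238759] [-2.66745331 -2.50961053  8.84213439] [-0.59494245  0.66432089 -0.02016099]
tool z [ 7.68622306e-04 -1.13609720e-04 -9.99999698e-01] y [ 6.15347922e-01 -7.88255427e-01  5.62523787e-04]
```

Floor contact is felt (8.8 N) and the tool is vertical. I'll release gently.

>>> {"method": "play_rows", "body": {
  "series": "0 0 0 0 0 0;0 0 0 0 0 0;0 0 0 0 0 0;0 0 0 0 0 0",
  "grip_force": 20
}}

```text
clock: 9.47
eef_pos: [0.4743, 0.3131, 0.0524]
ee_rot: [2.97, 1.022, 0.001]
force: [-3.8, -2.2, 9.3]
opening: 0.0082
finger_force: 81.2
```

>>> {"method": "play_rows", "body": {
  "series": "0 0 0 0 0 0;0 0 0 0 0 0;0 0 0 0 0 0;0 0 0 0 0 0;0 0 0 0 0 0;0 0 0 0 0 0",
  "claw": 0.18
}}

```text
clock: 9.97
eef_pos: [0.4742, 0.313, 0.0512]
ee_rot: [-2.971, -1.022, 0.0]
force: [-0.3, -0.3, 0.5]
opening: 0.0159
finger_force: 0.0
```

```bash
python3 -c "
from h import *
o=bot.get_obs();print(o['eef_pos'],o['force'],o['wrist_torque'])
save(bot.get_image('wrist'),'wrist3.png')"
```

```text
[0.47419935 0.31304209 0.05123349] [-0.26241627 -0.31758427  0.47317607] [ 0.01048059 -0.04677168 -0.01763995]
```

View pics/wrist3.png

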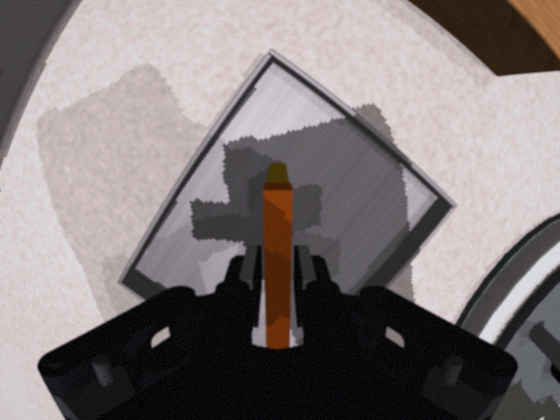

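The cassette stands upright in the tray (orange edge at (278,265)), clear of both fingers. I'll open wider and lift away.

>>> {"method": "play_rows", "body": {
  "series": "0 0 0 0 0 0;0 0 0 0 0 0;0 0 0 0 0 0;0 0 0 0 0 0",
  "claw": 0.5
}}

```text
clock: 10.35
eef_pos: [0.4742, 0.3131, 0.0514]
ee_rot: [-2.971, -1.022, -0.0]
force: [0.1, 0.0, -0.1]
opening: 0.0425
finger_force: 0.0
```

To row units: -0.18 m / 0.5 = -0.36, -0.17 m / 0.5 = -0.34.

>>> {"method": "play_rows", "body": {
  "series": "0 0 -0.016 0 0 0;0 0 -0.04 0 0 0;0 0 -0.07 0 0 0;0 0 -0.11 0 0 0;0 0 -0.16 0 0 0;0 0 -0.21 0 0 0;0 0 -0.26 0 0 0;0 0 -0.3 0 0 0;0 0 -0.34 0 0 0;0 0 -0.36 0 0 0"
}}

```text
clock: 11.18
eef_pos: [0.4747, 0.314, 0.2355]
ee_rot: [-2.969, -1.023, -0.007]
force: [0.0, 0.9, -0.9]
opening: 0.0426
finger_force: 0.0
```

```bash
python3 -c "
from h import *
rel([.599,.108,.2],-52)
w=bot.get_image('scene'); P=cloud(w); px=w['pixels']; save(w,'scene4.png')
hsv=cv2.cvtColor(px,cv2.COLOR_RGB2HSV); m=(hsv[...,0]>8)&(hsv[...,0]<33)&(hsv[...,1]>150)&(abs(P[...,0]-.473)<.08)&(abs(P[...,1]-.312)<.08)
q=P[m]; print(len(q),np.percentile(q,[1,50,99],axis=0))
A=np.array([.550,.032])
for a in (38,23,8,-2,-7):
  for off in (20,14):
    t=np.radians(a+off); print(a,off,(A+.085*np.array([np.cos(t),np.sin(t)])).round(4))"
```

```text
t 11.18 pos [0.4747 0.314  0.2355] F [ 0.   0.9 -0.9] op 0.0426 | rel [-0.0291  0.2389  0.0355] [ 0.0005 -0.0047  0.0001]
661 [[0.43580852 0.28118026 0.00675549]
 [0.4705292  0.30834153 0.05662488]
 [0.50683418 0.33696756 0.28997047]]
38 20 [0.595  0.1041]
38 14 [0.6023 0.099 ]
23 20 [0.6122 0.09  ]
23 14 [0.6179 0.0832]
8 20 [0.6251 0.0719]
8 14 [0.6288 0.0638]
-2 20 [0.6308 0.0583]
-2 14 [0.6331 0.0497]
-7 20 [0.6328 0.0511]
-7 14 [0.6344 0.0424]
```

>>> {"method": "play_rows", "body": {
  "series": "-0.006 0.048 0 0 0 0;-0.014 0.108 0 0 0 0;-0.022 0.168 0 0 0 0;-0.03 0.228 0 0 0 0;-0.038 0.288 0 0 0 0;-0.044 0.348 0 0 0 0;-0.05 0.408 0 0 0 0;-0.056 0.456 0 0 0 0;-0.058 0.48 0 0 0 0;-0.058 0.48 0 0 0 0",
  "claw": 0
}}

```text
clock: 12.07
eef_pos: [0.6002, 0.1023, 0.2302]
ee_rot: [2.973, 1.014, -0.002]
force: [0.2, -0.3, -0.1]
opening: 0.0002
finger_force: 0.0
```

```bash
python3 -c "
from h import *
rel([.599,.108,.068],-52)
save(bot.get_image('wrist'),'wrist5.png')"
```

```text
t 12.07 pos [0.6002 0.1023 0.2302] F [ 0.2 -0.3 -0.1] op 0.0002 | rel [ 0.0028 -0.0052  0.1622] [ 0.0001  0.0016 -0.0057]
```

View pics/wrist5.png

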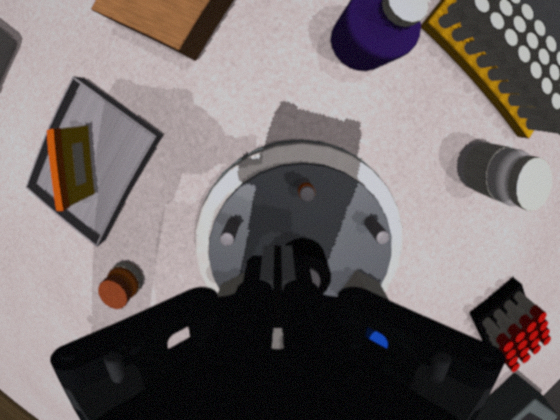

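The wrist view shows the cassette still upright in the tray (60,170), the banded peg at (305,188) and the plain pegs at (229,232) and (380,237). I'll go down beside the banded peg.

To row units: 0.16 m / 0.5 = 0.32, 0.07 m / 0.5 = 0.14.

>>> {"method": "play_rows", "body": {
  "series": "0.006 -0.01 0.04 0 0 0;0.006 -0.01 0.09 0 0 0;0.006 -0.01 0.14 0 0 0;0.006 -0.01 0.19 0 0 0;0.006 -0.01 0.23 0 0 0;0.006 -0.01 0.27 0 0 0;0.006 -0.01 0.3 0 0 0;0.006 -0.01 0.316 0 0 0;0.006 -0.01 0.32 0 0 0;0.006 -0.01 0.32 0 0 0"
}}

```text
clock: 12.95
eef_pos: [0.5977, 0.1132, 0.0714]
ee_rot: [-2.969, -1.025, 0.0]
force: [0.0, -0.2, 0.4]
opening: -0.0
finger_force: 0.0
```

```bash
python3 - <<'E'
from h import *
# arc waypoints: rotate by -d about the axis, tool turning along, pusher centred on the peg radius
A=np.array([.550,.032]); o=bot.get_obs(); T=R.from_rotvec(o['ee_rot']); p0=o['eef_pos']; print(p0,o['force'],o['joint_positions'])
a0=np.arctan2(*(p0[:2]-A)[::-1]); print(np.degrees(a0),np.hypot(*(p0[:2]-A)))
for d in range(0,61,5):
    t=a0-np.radians(d); q=np.r_[A+.087*np.array([np.cos(t),np.sin(t)]),.068]
    print(d,T.inv().apply(q-p0).round(3),round(np.radians(d),3))
E
```

```text
[0.59771697 0.11321955 0.0714256 ] [ 0.02939633 -0.19213457  0.35784487] [ 0.23667305  0.55865068 -0.64987181  1.59233858  0.36434131  1.11517622
 -1.40828732]
59.56551214784307 0.09419938276949895
0 [-0.007  0.003  0.003] 0.0
5 [-0.004  0.01   0.003] 0.087
10 [-0.002  0.017  0.003] 0.175
15 [-0.001  0.025  0.003] 0.262
20 [-0.001  0.032  0.003] 0.349
25 [-0.001  0.04   0.003] 0.436
30 [-0.002  0.047  0.003] 0.524
35 [-0.003  0.055  0.003] 0.611
40 [-0.005  0.062  0.003] 0.698
45 [-0.008  0.069  0.003] 0.785
50 [-0.011  0.076  0.003] 0.873
55 [-0.015  0.083  0.003] 0.96
60 [-0.02   0.089  0.003] 1.047
```

To row units: 0.04 m / 0.5 = 0.08, 0.032 m / 0.5 = 0.064, 0.436 rad / 1.5708 = 0.2776.

>>> {"method": "play_rows", "body": {
  "series": "-0.01 0.01 0.006 0 0 0.028;-0.008 0.02 0.006 0 0 0.0554;-0.006 0.028 0.006 0 0 0.0834;-0.004 0.034 0.006 0 0 0.1114;-0.002 0.042 0.006 0 0 0.1388;-0.002 0.05 0.006 0 0 0.1668;-0.002 0.058 0.006 0 0 0.1942;-0.002 0.064 0.006 0 0 0.2222;-0.002 0.072 0.006 0 0 0.2502;-0.002 0.08 0.006 0 0 0.2776"
}}

```text
clock: 13.78
eef_pos: [0.6228, 0.0821, 0.0702]
ee_rot: [-3.119, -0.355, -0.004]
force: [-0.4, 3.2, -0.3]
opening: -0.0005
finger_force: 1.7
```

```bash
python3 - <<'E'
from h import *
A=np.array([.550,.032]); o=bot.get_obs(); T=R.from_rotvec(o['ee_rot']); p0=o['eef_pos']; print(p0,o['force'],o['joint_positions'])
a0=np.arctan2(*(p0[:2]-A)[::-1]); print(np.degrees(a0),np.hypot(*(p0[:2]-A)))
for d in range(0,36,5):
    t=a0-np.radians(d); q=np.r_[A+.087*np.array([np.cos(t),np.sin(t)]),.07]
    print(d,T.inv().apply(q-p0).round(3),round(np.radians(d),3))
w=bot.get_image('top'); save(w,'top6.png'); P=cloud(w); hsv=cv2.cvtColor(w['pixels'],cv2.COLOR_RGB2HSV);H,S=hsv[...,0],hsv[...,1];Z=P[...,2]
near=np.hypot(P[...,0]-.55,P[...,1]-.032)<.11
for n,m in dict(red=((H<6)|(H>174)),blue=(H>100)&(H<125)).items():
    q=P[near&m&(S>150)&(Z>.13)&(Z<.16)]; 
    if len(q): c=np.median(q,0); print(n,c,np.degrees(np.arctan2(c[1]-.032,c[0]-.55)))
E
```

```text
[0.62280737 0.08210663 0.07015034] [-0.40558543  3.17786646 -0.27114784] [ 0.21068044  0.5711516  -0.54564413  1.5417806   0.31571344  1.11478252
 -1.74765849]
34.53606856053382 0.08838318512180442
0 [-0.001  0.001  0.   ] 0.0
5 [0.001 0.008 0.   ] 0.087
10 [0.003 0.015 0.   ] 0.175
15 [0.004 0.023 0.   ] 0.262
20 [0.005 0.03  0.   ] 0.349
25 [0.005 0.038 0.   ] 0.436
30 [0.004 0.045 0.   ] 0.524
35 [0.002 0.053 0.   ] 0.611
blue [ 0.54342451 -0.05352763  0.14397348] -94.39633618576823
```

To row units: 0.038 m / 0.5 = 0.076, 0.03 m / 0.5 = 0.06, 0.436 rad / 1.5708 = 0.2776.

>>> {"method": "play_rows", "body": {
  "series": "0 0.008 0 0 0 0.028;0.002 0.016 0 0 0 0.0554;0.004 0.024 0 0 0 0.0834;0.006 0.03 0 0 0 0.1114;0.008 0.038 0 0 0 0.1388;0.008 0.046 0 0 0 0.1668;0.01 0.054 0 0 0 0.1942;0.01 0.06 0 0 0 0.2222;0.01 0.068 0 0 0 0.2502;0.01 0.076 0 0 0 0.2776"
}}

```text
clock: 14.67
eef_pos: [0.6363, 0.0446, 0.0699]
ee_rot: [-3.123, 0.328, -0.003]
force: [0.1, -0.1, 0.1]
opening: -0.0
finger_force: 0.2
```

```bash
cat > chk.py <<'E'
from h import *
o=bot.get_obs(); print(o['clock'],o['eef_pos'],o['force'])
w=bot.get_image('top'); P=cloud(w); hsv=cv2.cvtColor(w['pixels'],cv2.COLOR_RGB2HSV);H,S=hsv[...,0],hsv[...,1];Z=P[...,2]
near=np.hypot(P[...,0]-.55,P[...,1]-.032)<.11
for n,m in dict(red=((H<6)|(H>174)),blue=(H>100)&(H<125)).items():
    q=P[near&m&(S>150)&(Z>.12)&(Z<.17)]
    if len(q): c=np.median(q,0); print(n,c,np.degrees(np.arctan2(c[1]-.032,c[0]-.55)))
E
python3 chk.py
```

```text
14.6667 [0.63631059 0.04463745 0.0699212 ] [ 0.12249895 -0.06153341  0.14169727]
red [0.51583465 0.10314384 0.14400943] 115.65167671313023
```

To row units: -0.17 m / 0.5 = -0.34, -0.16 m / 0.5 = -0.32.

>>> {"method": "play_rows", "body": {
  "series": "0 0 0 0 0 0;0 -0.008 0 0 0 0;0 -0.008 -0.02 0 0 0;0 -0.008 -0.06 0 0 0;0 -0.008 -0.11 0 0 0;0 -0.008 -0.17 0 0 0;0 -0.008 -0.23 0 0 0;0 -0.008 -0.28 0 0 0;0 -0.008 -0.32 0 0 0;0 -0.008 -0.34 0 0 0"
}}

```text
clock: 15.55
eef_pos: [0.6373, 0.0487, 0.2429]
ee_rot: [-3.123, 0.325, -0.008]
force: [0.1, -0.6, -0.1]
opening: 0.0002
finger_force: 0.0
```

```bash
python3 chk.py; python3 -c "
from h import *
save(bot.get_image('scene'),'scene7.png'); rel([.45,.30,.25],-80)"
```

```text
15.55 [0.63734058 0.04870468 0.24288165] [ 0.08918247 -0.61300326 -0.0511775 ]
red [0.51600459 0.10557664 0.14454689] 114.79886499800436
t 15.65 pos [0.6373 0.0485 0.241 ] F [ 0.8 -0.   0.4] op -0.0003 | rel [-0.2351 -0.2075 -0.0096] [-0.0007 -0.0043 -0.3824]
```

View pics/scene7.png

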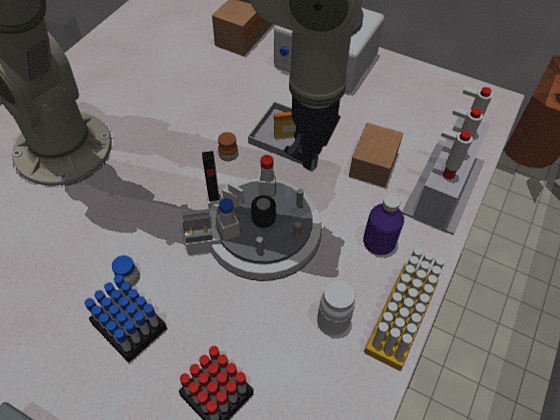

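The blue tube (227,206) now stands before the gap and the cassette stands in the tray (285,125). I'll measure the turret angle from this view.

```bash
sed -e "s/'top'/'scene'/" chk.py > chk2.py; python3 chk2.py; python3 - <<'E'
from h import *
w=bot.get_image('scene');P=cloud(w);Z=P[...,2];r=np.hypot(P[...,0]-.55,P[...,1]-.032)
m=((Z>.085)&(Z<.1)&(r>.07)&(r<.1)).astype(np.uint8)
k,l,s,c=cv2.connectedComponentsWithStats(m)
for i in range(1,k):
    if s[i,4]>10: q=np.nanmedian(P[l==i],0); print(s[i],q.round(3),np.degrees(np.arctan2(q[1]-.032,q[0]-.55)).round(1),np.hypot(q[0]-.55,q[1]-.032).round(3))
E
```

```text
15.65 [0.63727778 0.04848407 0.24100519] [ 0.76165062 -0.04681856  0.3620201 ]
red [0.51893606 0.09851571 0.14573959] 115.03335565890025
blue [ 0.50477359 -0.03777987  0.14551703] -122.94847193006517
[259 169   4  11  24] [0.505 0.097 0.092] 125.1 0.079
[269 170   7  11  33] [0.529 0.11  0.091] 105.1 0.081
[229 182  12   8  33] [0.467 0.05  0.087] 168.0 0.085
[222 189  13   7  32] [0.463 0.03  0.087] -178.7 0.087
[297 188   7   9  49] [0.6   0.098 0.095] 52.6 0.083
[217 214  20  16 112] [ 0.507 -0.044  0.091] -119.4 0.087
[294 221   8  10  56] [0.635 0.021 0.094] -7.7 0.086
[256 236   7   8  48] [ 0.584 -0.047  0.095] -66.8 0.086
```

The banded peg is at about -7°, so the turret has turned only about 45°. It hasn't clicked in, so I'll go back down in the same place and push on.

To row units: 0.17 m / 0.5 = 0.34, 0.165 m / 0.5 = 0.33.

>>> {"method": "play_rows", "body": {
  "series": "0 0 0.04 0 0 0;0 0 0.09 0 0 0;0 0 0.14 0 0 0;0 0 0.19 0 0 0;0 0 0.24 0 0 0;0 0 0.28 0 0 0;0 0 0.31 0 0 0;0 0 0.33 0 0 0;0 0 0.34 0 0 0;0 0 0.34 0 0 0"
}}

```text
clock: 16.58
eef_pos: [0.6352, 0.0476, 0.0663]
ee_rot: [3.124, -0.327, -0.005]
force: [1.1, -1.0, -0.7]
opening: -0.0001
finger_force: 0.0
```

```bash
cat > arc.py <<'E'
from h import *
A=np.array([.550,.032]); o=bot.get_obs(); T=R.from_rotvec(o['ee_rot']); p0=o['eef_pos']; print(p0,o['force'])
a0=np.arctan2(*(p0[:2]-A)[::-1]); print(np.degrees(a0),np.hypot(*(p0[:2]-A)))
for d in range(0,23,3):
    t=a0-np.radians(d); q=np.r_[A+.087*np.array([np.cos(t),np.sin(t)]),.07]
    print(d,T.inv().apply(q-p0).round(3),round(np.radians(d),3))
E
python3 arc.py
```

```text
[0.63518629 0.04756134 0.06633082] [ 1.06643042 -1.0461596  -0.72016537]
10.352320878542674 0.08659595547580001
0 [ 0.    -0.    -0.004] 0.0
3 [ 0.002  0.004 -0.004] 0.052
6 [ 0.003  0.008 -0.004] 0.105
9 [ 0.005  0.013 -0.004] 0.157
12 [ 0.005  0.017 -0.004] 0.209
15 [ 0.006  0.022 -0.004] 0.262
18 [ 0.007  0.026 -0.004] 0.314
21 [ 0.007  0.031 -0.004] 0.367
```

To row units: 0.013 m / 0.5 = 0.026, 0.008 m / 0.5 = 0.016, 0.157 rad / 1.5708 = 0.0999.

>>> {"method": "play_rows", "body": {
  "series": "0.004 0.008 -0.008 0 0 0.0331;0.006 0.012 -0.008 0 0 0.0497;0.006 0.016 -0.008 0 0 0.0668;0.008 0.02 -0.008 0 0 0.0834;0.01 0.026 -0.008 0 0 0.0999;0.01 0.026 -0.008 0 0 0.0999"
}}

```text
clock: 17.08
eef_pos: [0.6388, 0.033, 0.0725]
ee_rot: [3.088, -0.576, 0.001]
force: [0.0, -0.5, 0.2]
opening: -0.0001
finger_force: 0.0
```

```bash
cat > peg.py <<'E'
from h import *
w=bot.get_image('scene');P=cloud(w);Z=P[...,2];r=np.hypot(P[...,0]-.55,P[...,1]-.032)
m=((Z>.085)&(Z<.1)&(r>.07)&(r<.1)).astype(np.uint8)
k,l,s,c=cv2.connectedComponentsWithStats(m)
for i in range(1,k):
    if s[i,4]>10: q=np.nanmedian(P[l==i],0); print(s[i],q.round(3),np.degrees(np.arctan2(q[1]-.032,q[0]-.55)).round(1),np.hypot(q[0]-.55,q[1]-.032).round(3))
save(w,'scene_%d.png'%(bot.get_obs()['clock']*100))
E
python3 peg.py; python3 chk2.py; python3 arc.py
```

```text
[262 169   6  12  27] [0.51  0.099 0.091] 120.5 0.078
[273 171   7  11  33] [0.537 0.11  0.091] 99.6 0.079
[231 179  12   9  32] [0.469 0.058 0.088] 162.4 0.085
[226 185  11   9  30] [0.465 0.038 0.086] 175.7 0.085
[216 211  20  16 118] [ 0.502 -0.038  0.092] -124.8 0.085
[292 218  18  15  92] [0.638 0.017 0.094] -9.6 0.089
[252 236   7   8  52] [ 0.577 -0.051  0.096] -72.1 0.087
17.1333 [0.63863351 0.03321377 0.07237291] [-0.21070016  0.32762642 -0.196002  ]
red [0.52675603 0.10143253 0.14573927] 108.50903405942813
blue [ 0.49859151 -0.03284256  0.14597696] -128.40809064423846
[0.63856398 0.03352073 0.07230599] [-0.20035369 -0.70666684 -0.07123475]
0.9837266813229921 0.08857703940904643
0 [-0.001  0.001  0.002] 0.0
3 [0.    0.005 0.002] 0.052
6 [0.001 0.009 0.002] 0.105
9 [0.003 0.014 0.002] 0.157
12 [0.004 0.018 0.002] 0.209
15 [0.004 0.023 0.002] 0.262
18 [0.005 0.027 0.002] 0.314
21 [0.005 0.032 0.002] 0.367
```

To row units: 0.013 m / 0.5 = 0.026, 0.009 m / 0.5 = 0.018, 0.105 rad / 1.5708 = 0.0668.

>>> {"method": "play_rows", "body": {
  "series": "0 0.006 0.004 0 0 0.0166;0 0.01 0.004 0 0 0.0331;0.002 0.014 0.004 0 0 0.0497;0.002 0.018 0.004 0 0 0.0668;0.004 0.022 0.004 0 0 0.0828;0.006 0.026 0.004 0 0 0.0955;0.006 0.026 0.004 0 0 0.0955"
}}

```text
clock: 17.77
eef_pos: [0.6367, 0.0198, 0.0703]
ee_rot: [3.036, -0.806, -0.0]
force: [-0.3, 0.7, 1.0]
opening: -0.0001
finger_force: 0.0
```

```bash
python3 peg.py; python3 chk2.py; python3 arc.py
```

```text
[268 172   3   7  13] [0.521 0.109 0.091] 110.5 0.082
[237 176  11  10  30] [0.475 0.07  0.087] 153.0 0.084
[276 179   6   4  12] [0.547 0.105 0.089] 92.6 0.073
[231 180   9  11  26] [0.466 0.052 0.087] 166.6 0.086
[216 205  17  17 106] [ 0.492 -0.03   0.091] -133.0 0.085
[287 223  20  13  99] [0.635 0.007 0.094] -16.7 0.088
[245 234   7   9  52] [ 0.563 -0.055  0.096] -81.3 0.088
17.8167 [0.63673074 0.02001037 0.07029703] [ 0.20106506 -0.87785006 -0.64886769]
red [0.53591192 0.10192867 0.14514831] 101.39053978807209
blue [ 0.49014493 -0.02312294  0.1455476 ] -137.35678431308935
[0.63673822 0.02021722 0.07028128] [ 0.11319602  0.13898197 -0.48642633]
-7.735876616283318 0.08753486794756528
0 [-0.  0.  0.] 0.0
3 [0.001 0.004 0.   ] 0.052
6 [0.002 0.009 0.   ] 0.105
9 [0.004 0.013 0.   ] 0.157
12 [0.004 0.018 0.   ] 0.209
15 [0.005 0.022 0.   ] 0.262
18 [0.006 0.027 0.   ] 0.314
21 [0.006 0.031 0.   ] 0.367
```

To row units: -0.17 m / 0.5 = -0.34, -0.04 m / 0.5 = -0.08.

>>> {"method": "play_rows", "body": {
  "series": "0 -0.006 0 0 0 0;-0.002 -0.012 0 0 0 0;-0.002 -0.012 -0.03 0 0 0;-0.002 -0.012 -0.08 0 0 0;-0.002 -0.012 -0.14 0 0 0;-0.002 -0.012 -0.2 0 0 0;-0.002 -0.012 -0.26 0 0 0;-0.002 -0.012 -0.31 0 0 0;-0.002 -0.012 -0.34 0 0 0;-0.002 -0.012 -0.34 0 0 0"
}}

```text
clock: 18.7
eef_pos: [0.6406, 0.0274, 0.2452]
ee_rot: [-3.035, 0.8, -0.011]
force: [0.2, 0.9, -0.3]
opening: 0.0
finger_force: 0.0
```

```bash
python3 - <<'E'
from h import *
def feats(P,px):
    hsv=cv2.cvtColor(px,cv2.COLOR_RGB2HSV);H,S=hsv[...,0],hsv[...,1];Z=P[...,2];r=np.hypot(P[...,0]-.55,P[...,1]-.032)
    out={}
    for n,m in dict(red=((H<6)|(H>174)),blue=(H>100)&(H<125)).items():
        # top face of the cap only
        q=P[m&(S>130)&(Z>.142)&(Z<.155)&(r<.11)]
        if len(q): out[n]=q[:,:2].mean(0)
    m=((Z>.090)&(Z<.1)&(r>.075)&(r<.1)).astype(np.uint8); k,l,s,c=cv2.connectedComponentsWithStats(m)
    out['pegs']=[P[l==i][:,:2].mean(0).round(4) for i in range(1,k) if 15<s[i,4]<70]
    return out
for n in ('scene','top'):
    d=np.load(n+'0.npz'); w=bot.get_image(n); save(w,n+'8.png')
    for P,px in ((d['P'],d['px']),(cloud(w),w['pixels'])):
        for k,v in feats(P,px).items():
            for c in np.atleast_2d(v): print(n,k,c,np.degrees(np.arctan2(c[1]-.032,c[0]-.55)).round(1),np.hypot(c[0]-.55,c[1]-.032).round(4))
        print()
E
```

```text
scene red [0.47607638 0.05865622] 160.2 0.0786
scene blue [ 0.56135593 -0.04905758] -82.0 0.0818
scene pegs [0.5379 0.1145] 98.3 0.0834
scene pegs [0.4649 0.0506] 167.7 0.0871
scene pegs [0.6169 0.0826] 37.1 0.0839
scene pegs [ 0.483 -0.024] -140.1 0.0873
scene pegs [ 0.6286 -0.0009] -22.7 0.0852

scene red [0.53744917 0.10705569] 99.5 0.0761
scene blue [ 0.48832046 -0.0213204 ] -139.2 0.0815
scene pegs [0.5502 0.1185] 89.9 0.0865
scene pegs [0.616  0.0838] 38.1 0.0839
scene pegs [ 0.4866 -0.0302] -135.5 0.0888
scene pegs [ 6.289e-01 -1.000e-04] -22.1 0.0852
scene pegs [ 0.5626 -0.0533] -81.6 0.0862

top red [0.47665765 0.06199092] 157.8 0.0792
top blue [ 0.56179549 -0.045844  ] -81.4 0.0787
top pegs [0.63   0.0015] -20.9 0.0856
top pegs [0.6179 0.0856] 38.3 0.0865
top pegs [0.54   0.1169] 96.7 0.0855

top red [0.53841762 0.11126008] 98.3 0.0801Traceback (most recent call last):
  File "<stdin>", line 16, in <module>
IndexError: index 1 is out of bounds for axis 0 with size 0
```

View pics/scene8.png

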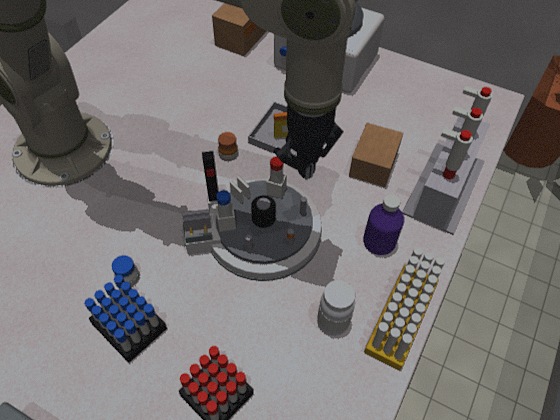

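The pegs now stand in each other's starting places to within about 1°: 38.1° against 37.1°, and -22.1° against -22.7°. So the turret has turned -60°, with the blue tube (224,200) at the gap and the red tube (277,168) in its holder. The cassette still stands in the tray at (281,125), and the arm is clear of everything.

```bash
python3 -c "
from h import *
print(bot.sign_off())"
```

```text
the job is handed in; nothing more can be done
None
```

The cassette stands upright in the steel tray, the turret is turned one step so the blue-capped tube is at the loading gap, and both tubes are still in their holders; I handed the job in at about 19 s (the turret needed a second push after stopping near 45°, and the hand-in gave no verdict).

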